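# Show the class the mug's handle on the banding wheel

## Robot

A 6-joint arm with a two-finger parallel gripper is mounted at the origin on the work surface. World frame = base frame: x ahead of the robot, y to its left, z up, the work surface at z = 0. Lengths are in mm, angles in rad, forces in N, time in s.
With the tool pointing down it reaches from about 325 to 775 mm from the base axis. Payload 5.5 kg.
Tool frame: the origin (TCP) lies between the finger pads; the fingertips stand 8 mm ahead of it and the grasp point (between the pads) lies 11 mm behind it; x points along the fingers, z is the direction in which the jaws open and shut, and the axes are right-handed (so a half turn about x gives the same grasp; the last joint's range is limited). The gripper opens to 88 mm and grips with 3 to 60 N. Pads are 20 mm wide; open, the fingers measure 115 mm over their backs; the gripper's body (75 mm by 178 mm) begins 61 mm behind the grasp point.
Start: joints at [-0.057, 0.091, 1.231, -0, 1.82, -0.057], TCP at [600.014, -0.003, 230.631] pointing down, gripper open.
Joint ranges: [-2.87, 2.87], [-0.86, 2.18], [0.17, 2.46], [-1.51, 4.65], [0.06, 2.69], [-2.65, 2.65]. Speed limits (rad/s): [2.57, 2.57, 3.01, 3.14, 3.14, 3.14].

## Interface

Orientations are given as a unit quaternion [w, x, y, z].
In Python, from rig import robot gives the robot as it stands. The module is installed in compiled form; this text tells all that it offers.
- The arm moves only by the tool apply_moves, never from a script. Its argument "moves" is a list of rows, each a list of 7 numbers: the shift along the tool's x, y, z in mm, then the turn, a rotation vector about the tool's x, y, z in degrees, then the opening in per cent of the stroke, from 0 (shut) to 100 (fully open). A call has exactly 10 rows; each row is the pose to reach, as a shift and turn from the pose commanded when the call began, along the tool's axes at that moment; what a row does not reach only later rows make up. A row lasts 1/8 s, in which the tool goes at most 62.5 mm and 10.7 degrees, less where a joint would pass 70% of its speed; a pose out of reach is approached as far as the arm can. A call with a gripper value outside its range is refused whole. The fingers move at their own pace and stop on an object; "newtons" is the grip in N (left out, the last holds). Time passes only in rows, so rows that repeat a pose let the fingers close, or fill a call up. It gives the time, the measured TCP pose, the force and the opening at its end, in the units of the state.
- robot.sense(): the state, without advancing time (a new reading comes with each control period).
- robot.grab_frame(name): name is "scene" or "side" or "wrist"; returns the picture (384x512x3 uint8, red, green, blue); there is no depth.
- robot.get_calibration(name): a dict with "vfov" (degrees; the focal length in pixels is half the picture's height over the tangent of half this angle, whatever the lens; pixels are square), "cx", "cy" (the principal point, pixels), "distortion" ([k1, k2, p1, p2, k3] as OpenCV has them; the pictures are not rectified), "extrinsics" (4x4, takes a point from camera to world coordinates). Camera axes: x right, y down, z forward; pixel columns grow to the right and rows downward; lengths in mm; the calibration is good to about 2 mm. A picture is of the moment at which its call begins: read the wrist's pose just before it. get_calibration takes no time and is no camera call; for the wrist camera it gives the pose at the moment of the call.
- robot.finish_job(): hands the job in, once; it reports no verdict.
Trained networks look in the newest picture that a camera, given by its name, has taken for a name from the list of things; names that differ only in an ending like _2 or _b are one class to them, and where a whole thing is asked for, a point or a joint stands for the part that bears it (a point fixed in the world has none). Each returns a list of dicts, best first, with "confidence" (0 to 1); they miss things now and then, are a little off and sometimes report something else, mostly with a low value. They report only what shows in the picture. A call takes as long as a camera call. They do not tell look-alikes from the thing itself.
- robot.outline_of(camera, target): "mask" (384x512 bool, what is visible of it) and "box" ([left, top, right, bottom] in pixels, round what is visible of it).
- robot.pinpoint(camera, target): "xy" ([column, row] in pixels: a listed point, or the origin of a listed thing).
The state is a dict: "time_s": time; "joint_pos": joint angles; "dq": joint speeds; "joint_efforts": joint torques, N m; "tool_pos": TCP position; "eef_rot": TCP orientation; "force": force on the tool from outside, world axes, zero at the start; "torque": the same for the moment, N m; "width": finger opening in mm.
Only numpy, scipy, OpenCV 4.12 (cv2) and the standard library are available. Lean on these libraries where they do the work, as an engineer would, in place of code of your own. Each camera call takes 0.05 s, during which the arm holds its last target.

## Task

The class is watching from the far side of the table, straight across from the robot: turn the banding wheel with the fingertips on its round head until the handle of the unfired clay mug standing on it points straight at that far side. Then point straight down at the handle: bring the fingertips about two centimetres above the middle of its upper side and hold them there for two seconds. The mug itself must never be touched and must stay standing in the middle of the wheel, and the other things on the table stay where they are.

Things in the scene. Friction and masses are not known exactly. Their poses are not given: they have to be found in the camera images.
- banding_wheel: bench banding wheel (potter's turntable) standing on the table: dark cast foot 176 mm across, a column, and on it a round flat aluminium head 280 mm across and 11 mm thick that turns freely both ways about the vertical column. The flat top of the head is 75 mm above the table. Foot and column do not move. Origin: on the turning axis at table height; its axes are those of the world (x ahead of the robot, towards the far side and the class).
- wheel_head (a joint): angle of the wheel's head in rad, growing anticlockwise seen from above; no stops, any start value. It is light to turn (about 0.03 N m of friction plus light damping) and stays where it is left: a fingertip pressed on the flat head near its edge with about 5 N, or against its rim, drags it round.
- clay_mug: unfired grey-brown clay mug, loose, standing upright in the middle of the wheel's head and turning with it by friction: 76 mm across, 74 mm tall, one ear handle at its side. Origin: centre of its underside. Its own x axis points from the mug's middle out along the handle, z up. The handle reaches 79 mm from the mug's axis, is 11 mm thick and its highest part is 68 mm above the underside.
- mug_handle (a point): the middle of the upper side of the clay mug's handle, the spot to point at: 58 mm out from the mug's axis along its own x, 67 mm above its underside (so 7 mm below the rim's height and 142 mm above the table).
- spare_mug: bystander: pale dry mug with an ear handle standing on the table on the +y side of the wheel (left, seen from the robot), 72 mm across, 90 mm tall, handle reaching 76 mm from the axis. Origin: centre of its underside.
- rolling_pin: bystander: wooden rolling pin lying on the table on the -y side of the wheel (right, seen from the robot), barrel 50 mm thick and 240 mm long, 400 mm with its handles, along its own x. Origin: under its middle, at table height.
- slip_bowl: bystander: reddish biscuit-fired bowl 110 mm across and 50 mm tall, on the table close to the wheel, beyond it on the +y side. Origin: centre of its underside.
Not all that is in view belongs to the job. Leave any pink or yellow look-alike of the clay_mug alone.

How it is judged (in metres and radians):
On the way, in this order (a step that is already met when the one before it is completed fails the run):
1. the wheel is turned until the mug's handle points straight at the far side (within about 18 degrees) and the mug has stopped turning (x of mug_handle in the frame of banding_wheel above 0.04 m and y of mug_handle in the frame of banding_wheel between -0.018 and 0.018 m and angular speed of clay_mug below 0.1 rad/s), for 0.3 s.
2. the fingertips are held over the middle of the handle (within 18 mm sideways, the tips at most about 45 mm above it) without touching anything, for 1.5 s (horizontal distance between the grasp point and mug_handle below 0.018 m and z of the grasp point in the frame of mug_handle between 0.015 and 0.065 m and contact force between each of the arm, the fingers and anything else below 0.2 N), for 1.5 s.
At the end, for the whole second after the job is handed in: After the pointing, the mug stands still and upright on the wheel's head, within 15 mm of its middle, with its handle pointing at the far side (handle spot within 18 mm of the line through the wheel's axis, about 18 degrees). The robot may still be hovering over the handle or have drawn away (all of step 1 and horizontal distance between clay_mug and banding_wheel below 0.015 m and z of clay_mug in the frame of banding_wheel between 0.07 and 0.08 m and angle between clay_mug's own z axis and vertical below 0.1 rad and linear speed of clay_mug below 0.02 m/s); the robot touches nothing.
It fails at once if the robot touches the clay mug (contact force between any of the fingers, the arm and clay_mug above 0.3 N).
It fails at once if the clay mug is lifted, tipped or pushed off the middle of the wheel (z of clay_mug in the frame of banding_wheel above 0.085 m or angle between clay_mug's own z axis and vertical above 0.2 rad or horizontal distance between clay_mug and banding_wheel above 0.03 m).
It fails at once if the spare mug, rolling pin or bowl is moved more than 20 mm or lifted (distance of any of spare_mug, rolling_pin, slip_bowl from where it was at the start of the episode above 0.02 m).
It also fails if it takes over 64 s, if anything falls off the work surface, if the arm or the gripper's body presses on something with over 40 N, if the wrist force passes 120 N, or if a joint passes its speed limit or range.

## Working session

There is one attempt and no reset: what is moved stays moved. The work goes in short steps, Python scripts to look and compute and a tool call to move; the robot and the scene stay as the last step left them, time stands still between calls to the robot, and variables do not carry over. Pictures are saved under pics/ and viewed, and the job is handed in when it is done.

Besides the shell and the picture viewer there is one more tool, called after "Request:" by a JSON object that holds its "name" and its "arguments". apply_moves: Moves the arm, as the interface text tells. Its arguments: {"type":"object","properties":{"moves":{"type":"array"},"newtons":{"type":"number"}},"required":["moves"]}

```bash
mkdir -p pics
python3 - <<'E'
from rig import robot
import cv2
s=robot.sense();print(s)
for n in ["scene","side","wrist"]:
    f=robot.grab_frame(n);cv2.imwrite(f"pics/{n}0.png",f[:,:,::-1])
    c=robot.get_calibration(n);print(n,c)
    for t in ["clay_mug","mug_handle","banding_wheel","spare_mug","slip_bowl","rolling_pin"]:
        print(t,[(round(d["confidence"],2),[round(float(v)) for v in d["xy"]]) for d in robot.pinpoint(n,t)])
E
```

```text
{'time_s': 0.0, 'joint_pos': array([-5.67321309e-02,  9.18666107e-02,  1.23186588e+00, -3.39826372e-06,
        1.81974630e+00, -5.66788820e-02]), 'dq': array([-3.18596738e-04,  8.03948748e-04,  1.29361631e-03, -1.38693675e-04,
       -1.42531326e-03, -3.52477357e-05]), 'joint_efforts': array([-3.13584051e-04, -4.46447504e+01, -4.06449509e+01,  6.96761138e-02,
        2.93726998e-02, -1.50731516e-04]), 'tool_pos': array([ 5.99740641e+02, -7.45215960e-03,  2.29513487e+02]), 'eef_rot': array([7.06440619e-01, 5.57523753e-05, 7.07772314e-01, 1.75099115e-05]), 'force': array([-0.70220895,  0.70348855,  0.5957574 ]), 'torque': array([ 0.01027103, -0.03070053,  0.02653703]), 'width': 87.62905347226145}
scene {'vfov': 57.8060649982519, 'cx': 253.5723099472682, 'cy': 190.48825398446266, 'distortion': array([-0.05699218,  0.        ,  0.        ,  0.        ,  0.        ]), 'extrinsics': array([[-3.79170257e-01,  6.72837439e-01, -6.35232002e-01,
         1.23630219e+03],
       [ 9.25325878e-01,  2.74675610e-01, -2.61391140e-01,
         2.61361377e+02],
       [-1.39100782e-03, -6.86908356e-0
[... 1320 characters left out ...]
304217672, 'distortion': array([-0.02459521,  0.        ,  0.        ,  0.        ,  0.        ]), 'extrinsics': array([[ 9.99999876e-01, -4.80434345e-04, -1.34413866e-04,
         5.99588385e+02],
       [-4.98682978e-04, -9.70262635e-01, -2.42054065e-01,
         6.44054523e+01],
       [-1.41256650e-05,  2.42054102e-01, -9.70262754e-01,
         3.84576935e+02],
       [ 0.00000000e+00,  0.00000000e+00,  0.00000000e+00,
         1.00000000e+00]])}
clay_mug [(0.94, [219, 130]), (0.8, [430, 111]), (0.5, [332, 2])]
mug_handle [(0.87, [148, 129]), (0.86, [488, 149])]
banding_wheel []
spare_mug [(0.26, [334, 4])]
slip_bowl [(0.95, [336, 6]), (0.72, [143, 125])]
rolling_pin [(0.65, [242, 289])]
```

View pics/scene0.png

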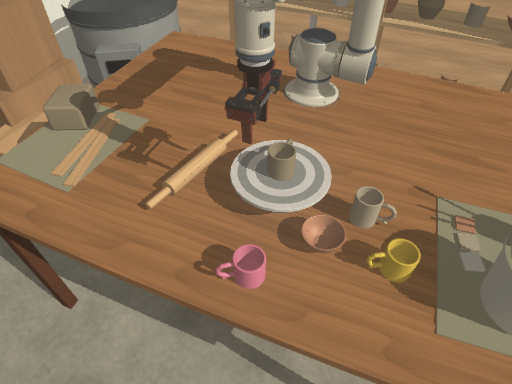

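View pics/side0.png

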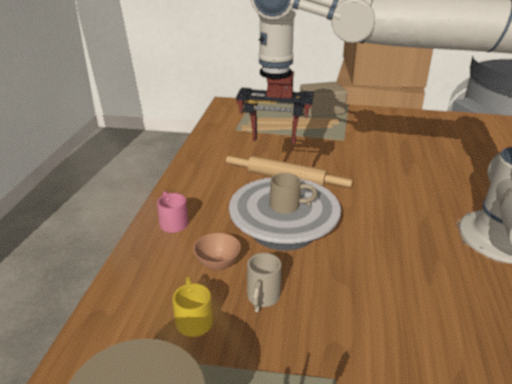

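View pics/wrist0.png

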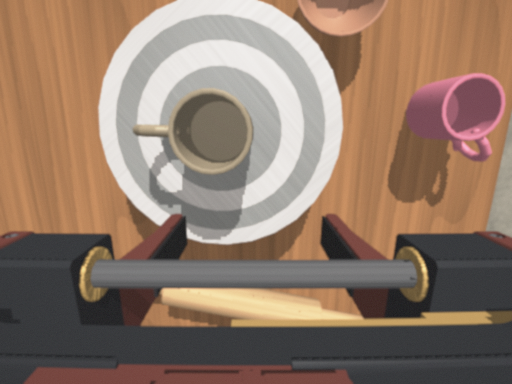

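The wrist view shows the clay mug at about (210,130) with its handle tip at (137,130), pointing back at the robot. So I need roughly a half turn. The pink and yellow mugs are decoys. Next I measure the wheel's axis and the handle angle.

```bash
cat > h.py <<'E'
from rig import robot
import numpy as np, cv2
from scipy.optimize import least_squares
def K(c):
    f=192/np.tan(np.radians(c["vfov"])/2); return np.array([[f,0,c["cx"]],[0,f,c["cy"]],[0,0,1]])
def ray(c,px,z):
    p=cv2.undistortPoints(np.array(px,float).reshape(-1,1,2),K(c),c["distortion"]).reshape(-1,2)
    T=c["extrinsics"]; d=np.c_[p,np.ones(len(p))]@T[:3,:3].T; o=T[:3,3]
    return o+d*((z-o[2])/d[:,2])[:,None]
def proj(c,P):
    T=np.linalg.inv(c["extrinsics"]);Q=np.array(P,float).reshape(-1,3)
    return cv2.projectPoints(Q,cv2.Rodrigues(T[:3,:3])[0],T[:3,3],K(c),c["distortion"])[0].reshape(-1,2)
E
cat > m.py <<'E'
from h import *
import sys
tag=sys.argv[1]
for n in ["scene","side","wrist"]:
    f=robot.grab_frame(n);c=robot.get_calibration(n);im=f[:,:,::-1].copy()
    for d in robot.outline_of(n,"banding_wheel")[:1]:
        m=d["mask"].astype(np.uint8);print(n,"wheel",d["confidence"],m.sum(),d["box"])
        if d["confidence"]<.4: continue
        ct=max(cv2.findContours(m,0,cv2.CHAIN_APPROX_NONE)[0],key=len).reshape(-1,2)
        ct=ct[(ct[:,0]>2)&(ct[:,0]<509)&(ct[:,1]>2)&(ct[:,1]<381)]
        P=ray(c,ct,75)[:,:2]
        r=least_squares(lambda q:np.hypot(*(P-q[:2]).T)-140,P.mean(0),loss="soft_l1",f_scale=2)
        print(" centre",r.x.round(1),np.median(abs(r.fun)).round(1))
        im[m>0]=(im[m>0]*.7+np.array([80,0,0])).astype(np.uint8)
    for d in robot.pinpoint(n,"mug_handle"):print(" handle",round(d["confidence"],2),np.round(d["xy"]),ray(c,d["xy"],142)[0].round(1))
    for d in robot.pinpoint(n,"clay_mug"):print(" mug",round(d["confidence"],2),np.round(d["xy"]),ray(c,d["xy"],75)[0].round(1))
    for t in ["spare_mug","slip_bowl","rolling_pin"]:
        for d in robot.pinpoint(n,t)[:1]:print(" ",t,round(d["confidence"],2),ray(c,d["xy"],0)[0].round(1))
    cv2.imwrite(f"pics/{n}{tag}.png",im)
E
python3 m.py 1
```

```text
scene wheel 0.68 4814 [229.7, 139.0, 330.8, 215.6]
 centre [568.2  65.3] 3.0
 handle 0.9 [382. 254.] [781.3 355.2 142. ]
 handle 0.88 [288. 140.] [506.1  62.2 142. ]
 handle 0.63 [225. 264.] [922.8  70.8 142. ]
 mug 0.8 [393. 268.] [757.9 393.8  75. ]
 mug 0.71 [279. 172.] [565.8  61.4  75. ]
 mug 0.55 [250. 275.] [891.2 111.9  75. ]
  spare_mug 0.75 [576.3 310.3   0. ]
  slip_bowl 0.68 [696.4 217.    0. ]
  rolling_pin 0.85 [ 582.4 -197.1    0. ]
side wheel 0.78 4976 [229.5, 178.6, 340.8, 251.7]
 centre [561.6  71.4] 8.5
 handle 0.9 [307. 188.] [507.4  77.2 142. ]
 handle 0.88 [188. 276.] [701.1 423.4 142. ]
 handle 0.7 [164. 192.] [840.4 154.5 142. ]
 mug 0.75 [284. 205.] [562.7  60.3  75. ]
 mug 0.72 [174. 224.] [810.9 186.7  75. ]
 mug 0.66 [194. 316.] [684.7 457.9  75. ]
  spare_mug 0.76 [585.5 310.6   0. ]
  slip_bowl 0.7 [703.7 225.5   0. ]
  rolling_pin 0.93 [ 585.8 -199.2    0. ]
wrist wheel 0.73 40811 [98.3, 0.5, 342.4, 245.2]
 centre [561.7  60.4] 1.9
 handle 0.61 [149. 126.] [506.1  65.4 142. ]
 handle 0.56 [486. 151.] [815.5  43.2 142. ]
 mug 0.95 [432. 110.] [802.3  83.8  75. ]
 mug 0.78 [217. 131.] [558.   59.6  75. ]
  slip_bowl 0.67 [705.4 220.4   0. ]
  rolling_pin 0.84 [ 582.3 -198.4    0. ]
```

Run:
```python
from h import *
a=np.linspace(0,2*np.pi,120)
ims=[]
for n in ["scene","side","wrist"]:
    im=cv2.imread(f"pics/{n}0.png");c=robot.get_calibration(n)
    C=np.array([563,61.5,0])
    for r,z,col in [(140,75,(0,0,255)),(38,149,(0,255,0))]:
        p=proj(c,np.c_[C[0]+r*np.cos(a),C[1]+r*np.sin(a),0*a+z])
        cv2.polylines(im,[p.round().astype(int)],True,col,1)
    ims.append(im)
b=np.vstack([np.hstack([ims[0][100:250,170:400],ims[1][140:290,170:400]])]); b=cv2.resize(b,(800,261))
cv2.imwrite("pics/o.png",np.vstack([b,cv2.resize(ims[2][:260],(640,325)) if 0 else np.pad(ims[2][:260],((0,0),(0,288),(0,0)))]))
```

```text
(no output)
```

View pics/o.png

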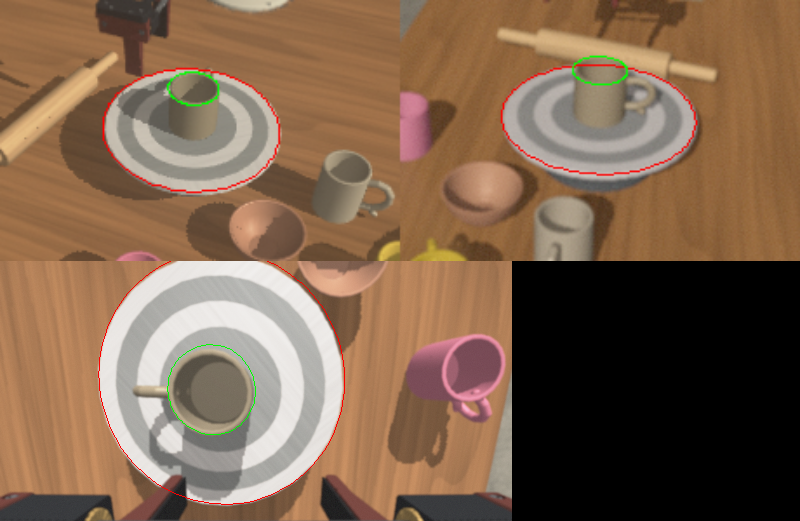

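The overlay fits a wheel axis at about (562.5, 61.5), and the handle angle is about 178°. I'll press at 122 mm radius, starting at azimuth 315°, and swing clockwise through the near side. The tool will yaw with the head.

Request:
{"name": "apply_moves", "arguments": {"moves": [[0,-6,10,-9,0,0,0],[0,-12,20,-18,0,0,0],[0,-18,30,-27,0,0,0],[0,-25,40,-36,0,0,0],[0,-25,49,-45,0,0,0],[20,-25,49,-45,0,0,0],[50,-25,49,-45,0,0,0],[80,-25,49,-45,0,0,0],[110,-25,49,-45,0,0,0],[132,-25,49,-45,0,0,0]], "newtons": 20}}

```text
time_s: 3.35
tool_pos: [648.5, -25.0, 96.8]
eef_rot: [0.653, -0.27, 0.654, 0.271]
force: [-0.9, -0.3, -0.1]
width: 0.3
```

Run:
```python
from h import *
s=robot.sense();print(s)
for n in ["scene","side"]: cv2.imwrite(f"pics/{n}2.png",robot.grab_frame(n)[:,:,::-1])
cv2.imwrite("pics/b2.png",np.hstack([cv2.imread("pics/scene2.png")[60:360,130:480],cv2.imread("pics/side2.png")[60:360,130:480]]))
```

```text
{'time_s': 3.35, 'joint_pos': array([-9.09288089e-02,  2.37445878e-01,  1.30528556e+00,  3.13658730e-05,
        1.60050047e+00, -8.76261102e-01]), 'dq': array([-9.15149965e-05,  5.29636982e-02,  2.31221960e-01, -5.55343394e-04,
       -3.01236032e-01,  4.01666703e-05]), 'joint_efforts': array([ 1.79147674e-02, -5.08588564e+01, -4.08443999e+01,  3.53183923e-02,
        4.43600267e-01, -2.08638626e-04]), 'tool_pos': array([648.49391536, -24.97804307,  96.81236131]), 'eef_rot': array([ 0.6527821 , -0.27029745,  0.653798  ,  0.27085603]), 'force': array([-0.86748933, -0.25368368, -0.12573922]), 'torque': array([ 0.07916594, -0.05398357,  0.01828231]), 'width': 0.2760092350525863}
```

View pics/b2.png

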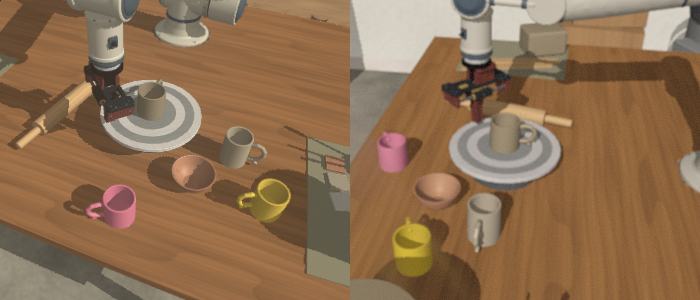

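The tips hang over the wheel's edge, clear of the mug. I'll lower them to just above the head and then feel for contact.

Request:
{"name": "apply_moves", "arguments": {"moves": [[4,0,0,0,0,0,0],[8,0,0,0,0,0,0],[10,0,0,0,0,0,0],[11,0,0,0,0,0,0],[12,0,0,0,0,0,0],[13,0,0,0,0,0,0],[13.5,0,0,0,0,0,0],[14,0,0,0,0,0,0],[14,0,0,0,0,0,0],[14,0,0,0,0,0,0]]}}

```text
time_s: 4.7
tool_pos: [649.0, -25.0, 84.7]
eef_rot: [0.653, -0.271, 0.653, 0.271]
force: [0.3, 0.3, -0.5]
width: 0.4
```

Request:
{"name": "apply_moves", "arguments": {"moves": [[0.5,0,0,0,0,0,0],[1,0,0,0,0,0,0],[1.5,0,0,0,0,0,0],[2,0,0,0,0,0,0],[2,0,0,0,0,0,0],[2.5,0,0,0,0,0,0],[2.5,0,0,0,0,0,0],[2.5,0,0,0,0,0,0],[2.5,0,0,0,0,0,0],[2.5,0,0,0,0,0,0]]}}

```text
time_s: 5.95
tool_pos: [649.4, -24.7, 83.4]
eef_rot: [0.654, -0.271, 0.653, 0.271]
force: [-1.8, 2.0, 6.5]
width: 0.8
```

Contact at about 7 N. Now I'll drag clockwise along the arc for the first 45°.

Request:
{"name": "apply_moves", "arguments": {"moves": [[0,0,-3.2,1.5,0,0,0],[0,0.4,-9.6,4.5,0,0,0],[0,1.5,-19.1,9,0,0,0],[0,3.6,-29.5,14,0,0,0],[0,6.6,-39.7,19,0,0,0],[0,11,-50.6,24.5,0,0,0],[0,16.3,-61,30,0,0,0],[0,22.1,-70,35,0,0,0],[0,28.5,-78.4,40,0,0,0],[0,35.7,-86.3,45,0,0,0]]}}

```text
time_s: 7.2
tool_pos: [563.3, -61.4, 83.4]
eef_rot: [0.708, 0.001, 0.706, -0.002]
force: [1.1, -0.1, 5.4]
width: 0.5
```

Run:
```python
from h import *
s=robot.sense();print(s['tool_pos'],s['force'],s['joint_pos'])
for n in ["scene","side"]: cv2.imwrite(f"pics/{n}3.png",robot.grab_frame(n)[:,:,::-1])
cv2.imwrite("pics/b3.png",np.hstack([cv2.imread("pics/scene3.png")[60:360,130:480],cv2.imread("pics/side3.png")[60:360,130:480]]))
```

```text
[563.28382432 -61.4445118   83.35396893] [ 1.09551224 -0.08806678  5.42227556] [-1.68250529e-01  2.03009262e-02  1.56506561e+00 -7.34202133e-04
  1.55321838e+00 -1.64984217e-01]
```

View pics/b3.png

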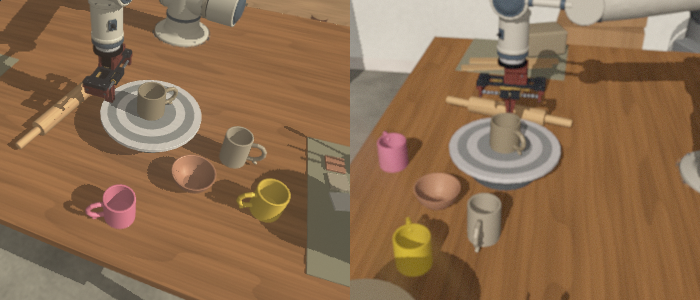

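The handle followed, about 45° clockwise. The force is still 5 N, so I continue.

Request:
{"name": "apply_moves", "arguments": {"moves": [[0,0.1,-5,2.5,0,0,0],[0,0.8,-14,6.5,0,0,0],[0,2.3,-23.3,11,0,0,0],[0,4.5,-32.6,15.5,0,0,0],[0,7.4,-41.7,20,0,0,0],[0,11,-50.6,24.5,0,0,0],[0,16.3,-61,30,0,0,0],[0,22.1,-70,35,0,0,0],[0,28.5,-78.4,40,0,0,0],[0,35.7,-86.3,45,0,0,0]]}}

```text
time_s: 8.55
tool_pos: [476.4, -26.3, 83.3]
eef_rot: [0.654, 0.271, 0.652, -0.273]
force: [-2.5, -3.0, 5.9]
width: 0.6
```

Run:
```python
from h import *
s=robot.sense();print(s['tool_pos'],s['force'],s['joint_pos'])
for n in ["scene","side"]: cv2.imwrite(f"pics/{n}4.png",robot.grab_frame(n)[:,:,::-1])
cv2.imwrite("pics/b4.png",np.hstack([cv2.imread("pics/scene4.png")[60:360,130:480],cv2.imread("pics/side4.png")[60:360,130:480]]))
```

```text
[476.36115064 -26.32459608  83.34004428] [-2.54589775 -3.0415122   5.92566329] [-0.12457284 -0.22540541  1.7940395  -0.00273127  1.57146722  0.66477635]
```

View pics/b4.png

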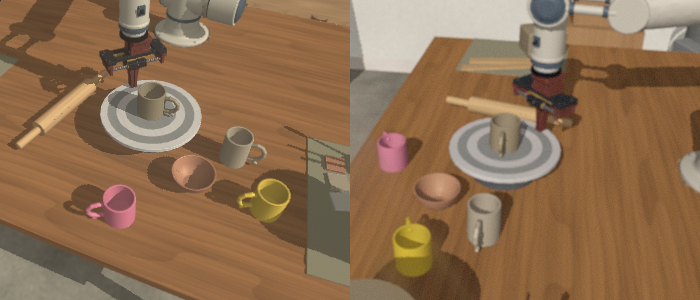

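The handle is now near +y after about 90°, and the mug is still centred. Two more 45° arcs.

Request:
{"name": "apply_moves", "arguments": {"moves": [[0,0.1,-5,2.5,0,0,0],[0,0.8,-14,6.5,0,0,0],[0,2.3,-23.3,11,0,0,0],[0,4.5,-32.6,15.5,0,0,0],[0,7.4,-41.7,20,0,0,0],[0,11,-50.6,24.5,0,0,0],[0,16.3,-61,30,0,0,0],[0,22.1,-70,35,0,0,0],[0,28.5,-78.4,40,0,0,0],[0,35.7,-86.3,45,0,0,0]]}}

```text
time_s: 9.9
tool_pos: [440.3, 61.2, 83.3]
eef_rot: [-0.499, -0.501, -0.499, 0.501]
force: [-4.2, -1.2, 7.4]
width: 0.2
```

Run:
```python
from h import *
s=robot.sense();print(s['tool_pos'],s['force'],s['joint_pos'])
```

```text
[440.32766441  61.20704145  83.27040467] [-4.221755   -1.23237202  7.44285379] [ 6.20380271e-02 -3.19155182e-01  1.87112648e+00 -6.16044680e-04
  1.58974177e+00  1.63594601e+00]
```

Joint 6 would reach its limit at 135° of yaw, so this arc yaws only 30° while the tips travel 45°.

Request:
{"name": "apply_moves", "arguments": {"moves": [[0,0.1,-5,1.5,0,0,0],[0,0.8,-14,4,0,0,0],[0,2.3,-23.3,7,0,0,0],[0,4.5,-32.6,10,0,0,0],[0,7.9,-43.2,14,0,0,0],[0,12.4,-53.5,18,0,0,0],[0,18.5,-64.7,22,0,0,0],[0,26,-75.1,26,0,0,0],[0,32.7,-83.2,29,0,0,0],[0,35.7,-86.3,30,0,0,0]]}}

```text
time_s: 11.15
tool_pos: [477.6, 147.7, 83.3]
eef_rot: [0.354, 0.613, 0.353, -0.612]
force: [-0.0, -1.4, 5.9]
width: 0.5
```

```bash
python3 m.py 5
python3 - <<'E'
from h import *
s=robot.sense();print(s['tool_pos'],s['force'],s['joint_pos'])
cv2.imwrite("pics/b5.png",np.hstack([cv2.imread("pics/scene5.png")[60:360,130:480],cv2.imread("pics/side5.png")[60:360,130:480]]))
E
```

```text
scene wheel 0.88 4584 [232.9, 140.3, 332.0, 215.1]
 centre [568.7  63.8] 3.0
 handle 0.94 [272. 164.] [614.4  56.3 142. ]
 handle 0.93 [223. 263.] [922.5  66.1 142. ]
 handle 0.35 [363. 218.] [703.8 302.2 142. ]
 mug 0.87 [393. 268.] [758.9 392.6  75. ]
 mug 0.8 [279. 169.] [556.3  58.   75. ]
 mug 0.62 [251. 276.] [893.  113.8  75. ]
  slip_bowl 0.79 [702.8 223.5   0. ]
  rolling_pin 0.75 [ 587.3 -205.6    0. ]
side wheel 0.87 3788 [229.4, 183.1, 345.5, 248.3]
 centre [561.8  70.8] 17.3
 handle 0.75 [187. 277.] [703.2 426.  142. ]
 handle 0.65 [165. 192.] [839.6 150.3 142. ]
 mug 0.74 [172. 224.] [815.9 184.3  75. ]
 mug 0.7 [196. 317.] [680.4 459.4  75. ]
 mug 0.67 [286. 203.] [558.3  51.8  75. ]
  spare_mug 0.8 [582.9 305.9   0. ]
  slip_bowl 0.55 [693.1 233.4   0. ]
  rolling_pin 0.72 [ 587.3 -190.4    0. ]
wrist wheel 0.97 74989 [65.1, 0.0, 512.0, 254.1]
 centre [579.8  52.9] 13.4
 mug 0.67 [309.  33.] [562.   61.6  75. ]
  spare_mug 0.86 [580.1 301.8   0. ]
  slip_bowl 0.77 [697.3 218.6   0. ]
[477.3364217  147.51334207  83.32613584] [0.49851118 0.03566602 5.88891601] [ 2.31857382e-01 -1.63006353e-01  1.73970034e+00 -3.48527261e-04
  1.56194360e+00  2.32642068e+00]
```

View pics/b5.png

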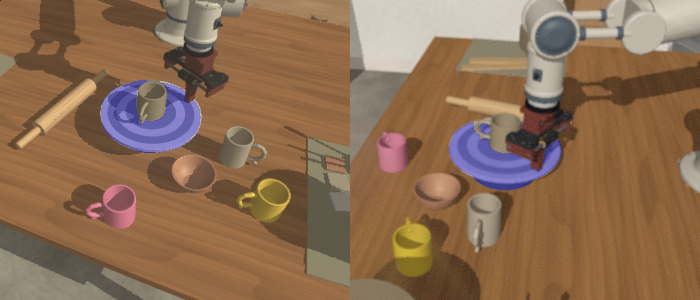

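The handle reads about -5° from the far side. I'll lift off, unwind the wrist, and return to the starting viewpoint to check.

Request:
{"name": "apply_moves", "arguments": {"moves": [[-10,0,0,0,0,0,0],[-40,0,0,0,0,0,0],[-85,0,0,0,0,0,0],[-130,0,0,0,0,0,0],[-130,0,0,-10,0,0,0],[-130,0,0,-20,0,0,0],[-130,0,0,-30,0,0,0],[-130,0,0,-40,0,0,0],[-130,0,0,-50,0,0,0],[-130,0,0,-60,0,0,0]]}}

```text
time_s: 13.45
tool_pos: [476.2, 147.4, 212.1]
eef_rot: [0.613, 0.352, 0.613, -0.352]
force: [0.6, -0.5, 0.3]
width: 0.5
```

Request:
{"name": "apply_moves", "arguments": {"moves": [[-18,3,20,-10,0,0,0],[-18,7,42,-20,0,0,0],[-18,12,67,-30,0,0,0],[-18,16,92,-40,0,0,0],[-18,20,117,-50,0,0,0],[-18,25,142,-60,0,0,0],[-18,29,167,-60,0,0,0],[-18,33.5,190,-60,0,0,0],[-18,33.5,190,-60,0,0,0],[-18,33.5,190,-60,0,0,0]]}}

```text
time_s: 14.7
tool_pos: [600.0, 0.1, 230.0]
eef_rot: [0.707, 0.0, 0.707, 0.0]
force: [0.4, -0.4, -1.0]
width: 0.7
```

```bash
python3 m.py 6
python3 - <<'E'
from h import *
s=robot.sense();print(s['tool_pos'],s['eef_rot'],s['force'])
E
```

```text
scene wheel 0.56 4606 [232.3, 139.9, 330.2, 214.7]
 centre [566.1  63.8] 2.3
 handle 0.94 [380. 253.] [782.5 351.5 142. ]
 handle 0.78 [272. 168.] [626.9  61.2 142. ]
 handle 0.73 [224. 265.] [924.   70.9 142. ]
 mug 0.93 [250. 274.] [889.4 110.   75. ]
 mug 0.71 [277. 171.] [566.   54.4  75. ]
 mug 0.68 [395. 268.] [756.6 397.7  75. ]
 mug 0.65 [198. 170.] [ 643.2 -149.8   75. ]
  spare_mug 0.58 [568.9 307.    0. ]
  slip_bowl 0.9 [697.9 215.1   0. ]
  rolling_pin 0.98 [ 581.6 -201.1    0. ]
side wheel 0.88 4718 [229.7, 183.8, 343.1, 247.9]
 centre [557.2  74.7] 8.5
 handle 0.72 [189. 275.] [700.8 420.4 142. ]
 handle 0.65 [261. 182.] [619.1  67.7 142. ]
 handle 0.62 [163. 191.] [844.9 147.2 142. ]
 mug 0.73 [281. 205.] [568.8  62.3  75. ]
 mug 0.64 [195. 319.] [681.9 464.6  75. ]
 mug 0.56 [173. 223.] [813.6 183.1  75. ]
  spare_mug 0.83 [587.2 299.8   0. ]
  slip_bowl 0.69 [695.1 224.8   0. ]
  rolling_pin 0.67 [ 591.3 -209.9    0. ]
wrist wheel 0.94 39848 [99.0, 0.0, 341.8, 235.1]
 centre [561.6  61.6] 2.8
 handle 0.94 [274. 134.] [618.6  57.1 142. ]
 handle 0.58 [488. 150.] [817.1  43.5 142. ]
 mug 0.75 [431. 113.] [801.6  79.7  75. ]
 mug 0.62 [218. 131.] [559.7  59.2  75. ]
  rolling_pin 0.56 [ 576.7 -201.     0. ]
[ 6.00380589e+02 -3.28112198e-01  2.30110641e+02] [ 7.07080800e-01  4.96892859e-06  7.07132762e-01 -1.21355271e-05] [ 0.38362014 -0.23184141  0.30464471]
```

View pics/wrist6.png

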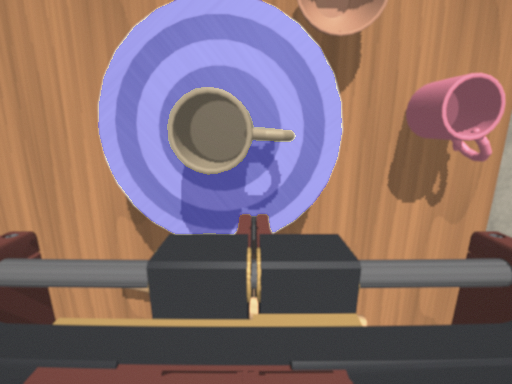

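In the wrist view the handle runs from (250,132) to (292,136), about 4° off straight at the far side, and the mug is centred. The spot is at about (620, 58). Next I move over it, descend, and hold.

Request:
{"name": "apply_moves", "arguments": {"moves": [[0,15,5,0,0,0,0],[0,30,10,0,0,0,0],[0,45,15,0,0,0,0],[0,58,20,0,0,0,0],[10,58,20,0,0,0,0],[25,58,20,0,0,0,0],[40,58,20,0,0,0,0],[50,58,20,0,0,0,0],[56,58,20,0,0,0,0],[59,58,20,0,0,0,0]]}}

```text
time_s: 17.0
tool_pos: [620.3, 57.5, 170.9]
eef_rot: [0.707, 0.0, 0.707, -0.0]
force: [-0.2, 0.5, 0.9]
width: 0.4
```

Run:
```python
from h import *
s=robot.sense();print(s['tool_pos'],s['eef_rot'],s['force'])
ims=[]
for n in ["scene","side"]:
    im=robot.grab_frame(n)[:,:,::-1].copy();ims.append(cv2.resize(im[80:260,180:380],(400,360)))
    for d in robot.pinpoint(n,"mug_handle"):print(n,d["confidence"],d["xy"],ray(robot.get_calibration(n),d["xy"],142)[0])
cv2.imwrite("pics/b7.png",np.hstack(ims))
```

```text
[620.32938266  57.52734364 170.86070438] [ 7.07065133e-01  6.49787787e-05  7.07148418e-01 -8.83202041e-05] [-0.15040162  0.53803453  0.86777532]
scene 0.71 [222.2, 265.0] [926.50781713  67.13085817 142.        ]
scene 0.56 [382.0, 251.3] [776.1750362  353.81572734 142.        ]
scene 0.55 [276.5, 164.0] [610.16909735  66.63402296 142.        ]
side 0.79 [190.2, 276.1] [697.5487758  422.26984262 142.        ]
side 0.64 [259.5, 180.5] [624.31569159  62.75602537 142.        ]
```

View pics/b7.png

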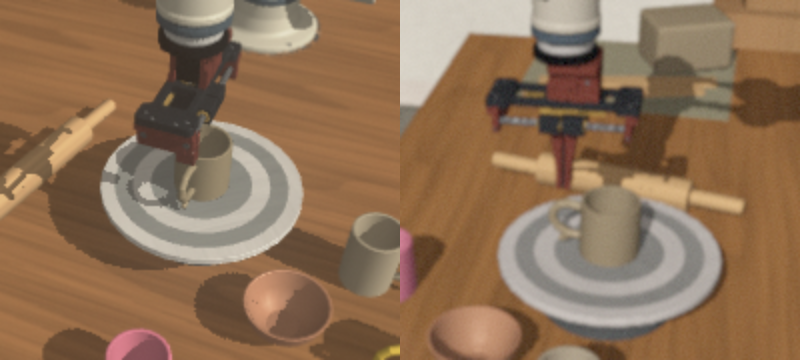

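The tips stand just above the handle, touching nothing. Now I hold still.

Request:
{"name": "apply_moves", "arguments": {"moves": [[0,0,0,0,0,0,0],[0,0,0,0,0,0,0],[0,0,0,0,0,0,0],[0,0,0,0,0,0,0],[0,0,0,0,0,0,0],[0,0,0,0,0,0,0],[0,0,0,0,0,0,0],[0,0,0,0,0,0,0],[0,0,0,0,0,0,0],[0,0,0,0,0,0,0]]}}

```text
time_s: 18.45
tool_pos: [620.4, 57.7, 171.1]
eef_rot: [0.707, 0.0, 0.707, 0.0]
force: [-0.8, 0.5, -0.5]
width: 0.7
```

Request:
{"name": "apply_moves", "arguments": {"moves": [[0,0,0,0,0,0,0],[0,0,0,0,0,0,0],[0,0,0,0,0,0,0],[0,0,0,0,0,0,0],[0,0,0,0,0,0,0],[0,0,0,0,0,0,0],[0,0,0,0,0,0,0],[0,0,0,0,0,0,0],[0,0,0,0,0,0,0],[0,0,0,0,0,0,0]]}}

```text
time_s: 19.7
tool_pos: [620.4, 57.7, 171.2]
eef_rot: [0.707, 0.0, 0.707, -0.0]
force: [0.7, 0.2, 0.7]
width: 0.5
```

Run:
```python
from h import *
f=robot.grab_frame("wrist");cv2.imwrite("pics/w8.png",f[:,:,::-1])
for d in robot.pinpoint("wrist","mug_handle"):print(d["confidence"],d["xy"],ray(robot.get_calibration("wrist"),d["xy"],142)[0])
```

```text
0.83 [252.9, 216.2] [619.56932934  58.52609487 142.        ]
0.74 [506.8, 211.0] [808.20115945  62.06987    142.        ]
```

View pics/w8.png

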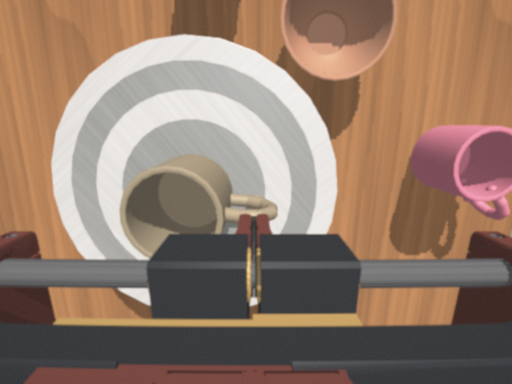

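The wrist camera puts the handle spot at (619.6, 58.5), within 2 mm of the tips. As a safeguard I'll part the fingers slightly, so the pads don't press on each other, and hold a bit longer.

Request:
{"name": "apply_moves", "arguments": {"moves": [[0,0,0,0,0,0,7],[0,0,0,0,0,0,7],[0,0,0,0,0,0,7],[0,0,0,0,0,0,7],[0,0,0,0,0,0,7],[0,0,0,0,0,0,7],[0,0,0,0,0,0,7],[0,0,0,0,0,0,7],[0,0,0,0,0,0,7],[0,0,0,0,0,0,7]]}}

```text
time_s: 21.05
tool_pos: [620.4, 57.7, 171.1]
eef_rot: [0.707, 0.0, 0.707, -0.0]
force: [-0.2, -1.2, -0.2]
width: 6.6
```

Request:
{"name": "apply_moves", "arguments": {"moves": [[0,0,0,0,0,0,7],[0,0,0,0,0,0,7],[0,0,0,0,0,0,7],[0,0,0,0,0,0,7],[0,0,0,0,0,0,7],[0,0,0,0,0,0,7],[0,0,0,0,0,0,7],[0,0,0,0,0,0,7],[0,0,0,0,0,0,7],[0,0,0,0,0,0,7]]}}

```text
time_s: 22.3
tool_pos: [620.4, 57.7, 171.1]
eef_rot: [0.707, 0.0, 0.707, -0.0]
force: [-0.4, 0.1, -0.5]
width: 6.3
```

Run:
```python
from rig import robot
s=robot.sense();print(s['time_s'],s['tool_pos'],s['force'],s['width'])
print(robot.finish_job())
```

```text
22.3 [620.37220173  57.67413739 171.09846174] [-0.44395469  0.05397306 -0.51665549] 6.261605512738032
the job is handed in; nothing more can be done
None
```

I turned the wheel half a turn clockwise with closed fingertips pressed on the head near its edge at about 5–7 N. I then held the tips about 2 cm above the handle for about 5 s. I handed the job in at 22.3 s, still hovering; it reports no verdict.

- **Handle direction:** the last checks put the handle about 4° off straight at the far side, with the handle spot at about (620, 58) mm and the wheel's axis at about (562.5, 61.5). The sideways offset is about 4 mm, against the 18 mm allowed.
- **Pointing:** the TCP was at (620.4, 57.7, 171.1), within 2 mm sideways of the handle spot. The force readings stayed at noise level, about 1 N. That is coarser than the 0.2 N limit, so I judged "touching nothing" from the pictures as well.
- **Mug and bystanders:** the mug looked upright and centred. I saw no movement of the spare mug, rolling pin or bowl beyond the networks' scatter of about 10 mm.
- **Disagreements:** the scene and side cameras placed the handle spot up to about 10 mm from the wrist camera's estimate, partly because the gripper hid it. The side camera's wheel centre was up to about 13 mm off because its outline included the foot, so I relied on the wrist view and the overlays.

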